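# Discard a spent separation column down the ledge chute

## Robot

A 6-joint arm with a two-finger parallel gripper is mounted at the origin on a cart in front of the work surface, level with it; the furniture and walls round the work are solid. World frame = base frame: x ahead of the robot, y to its left, z up, the work surface at z = 0. Lengths are in mm, angles in rad, forces in N, time in s.
With the tool pointing down it reaches from about 350 to 775 mm from the base axis. Payload 7.3 kg.
Tool frame: the origin (TCP) lies midway between the tips of the shut fingers; the grasp point (between the pads) lies 19 mm behind it; z points along the fingers, y is the direction in which the jaws open and shut (so a half turn about z gives the same grasp; the last joint's range is limited). The gripper opens to 92 mm and grips with 3 to 60 N. Pads are 19 mm wide; open, the fingers measure 130 mm over their backs; the gripper's body (75 mm by 190 mm) begins 47 mm behind the grasp point.
Start: joints at [0.98, 0.342, 1.524, -0, 1.275, -0.146], TCP at [225.884, 473.942, 226.741] pointing down, gripper open.
Joint ranges: [-2.53, 2.53], [-0.77, 2.02], [0.04, 2.7], [-1, 4.14], [0.28, 2.66], [-3.11, 3.11]. Speed limits (rad/s): [2.57, 2.57, 3.14, 3.14, 3.14, 3.14].

## Interface

Orientations are given as a rotation vector (axis times angle).
In Python, from station import robot gives the robot as it stands.
- The arm moves only by the tool move_arm, never from a script. Its argument "series" is a list that holds one entry, the list of rows, each a list of 7 numbers: the shift along the tool's x, y, z each as a share of 15 cm, from -1 to 1, then the turn, a rotation vector about the tool's x, y, z each as a share of pi rad, from -1 to 1, then the opening in per cent of the stroke, from 0 (shut) to 100 (fully open). In form: [[[tx, ty, tz, wx, wy, wz, grip], ...]]. A call has 1 to 8 rows; each row shifts and turns the commanded pose from where the row before left it, along the tool's axes as they then stand; what a row does not reach is not made up. A row lasts 1/8 s, in which the tool goes at most 62.5 mm and 10.7 degrees, less where a joint would pass 70% of its speed; a pose out of reach is approached as far as the arm can. A call with a number of a shift or a turn outside -1 to 1 is refused whole. A call with a gripper value outside its range is refused whole. The fingers move at their own pace and stop on an object; "newtons" is the grip in N (left out, the last holds). Time passes only in rows, so rows that do not move let the fingers close. It gives the time, the measured TCP pose, the force and the opening at its end, in the units of the state.
- robot.read_state(): the state, without advancing time (a new reading comes with each control period).
- robot.snapshot(name): name is "scene" or "top" or "wrist"; returns a dict with "frame" (480x640x3 uint8, red, green, blue), "mtx" (3x3 intrinsics, pixels), "R" (3x3) and "t" (3): a world point X has camera coordinates R X + t. Camera axes: x right, y down, z forward; pixel columns grow to the right and rows downward; lengths in mm; the calibration is good to about 2 mm. The wrist camera is an equidistant fisheye: a pixel r from the principal point sees the ray r / f radians off the axis. A picture is of the moment at which its call begins. There is no depth.
- robot.finish_job(): hands the job in, once; it reports no verdict.
The state is a dict: "t": time; "joints": joint angles; "qd": joint speeds; "joint_torque": joint torques, N m; "tcp_pos": TCP position; "tcp_rot": TCP orientation; "force": force on the tool from outside, world axes, zero at the start; "moment": the same for the moment, N m; "opening": opening from 0.0 (shut) to 1.0 (fully open).
Only numpy, scipy, OpenCV 4.12 (cv2) and the standard library are available. Lean on these libraries where they do the work, as an engineer would, in place of code of your own. Each camera call takes 0.05 s, during which the arm holds its last target.

## Task

Get rid of the spent column, the shorter of the two steel columns on the raised ledge: slide it along the ledge, without lifting it, gently up against the blue fence at the left end of the chute mouth, then push it sideways over the front edge so that it drops through the chute and lies flat in the catch tray below. Feel for the fence, as the chute is clamped a little differently each time, and never press or pinch the column with more than 15 N. Leave the long column and everything else where they are.

Things in the scene. Friction and masses are not known exactly. Their poses are not given: they have to be found in the camera images.
- stand: White discard stand, fixed to the bench. Origin on the bench top right under the middle of its ledge's front edge; x points to the back (away from the robot), y along the ledge to the left, z up. The ledge top is 90 mm above the bench. In front of the edge, below, is a catch tray; a blue chute is clamped along the edge.
- ledge_mid (a point): Middle of the grey flat ledge top, 90 mm above the bench, axes as the stand's. Ledge: 110 mm deep (front edge 55 mm in front of this point), 360 mm long. A white rail 18 mm high stands along its back edge.
- tray_mid (a point): Middle of the catch tray's floor, 4 mm above the bench. Grey open tray 92 x 214 mm (x, y in the stand's axes), walls 30 mm high, reaching back to the ledge's front panel; a steep metal slope at its back leads things forward.
- mouth_mark (a point): Point of the stand's front edge at ledge height, 55 mm left of its middle. The chute itself is NOT tracked: the middle of its mouth lies up to 25 mm left or right of this point, different each time. Mouth: 126 mm along the edge, 44 mm deep in front of it, up to a clear front plate that rises 28 mm above the ledge. A spent column touching the fence has its centre 1 mm left of the mouth's middle.
- ledge_edge (a point): Middle of the front edge at ledge height. At the mouth's left end the chute's rigid blue fence, 16 mm high, reaches back over the ledge to 76 mm behind the edge. From the mouth's right end a rigid blue lip, 14 mm above the ledge, closes the edge for 145 mm: a spent column passes only with its end at the fence or at most 4 mm short of it.
- spent_column_center (a point): Centre of the spent column: steel rod with hexagonal end fittings, 124 mm overall (solid to 59 mm either side of the centre, then thin plugs that bear on nothing), 17 mm wide, 15 mm high, tube 10 mm thick, 77 to 154 g. Point is 7.5 mm above what it lies on; y runs along it. Starts on the ledge about parallel to and 36 mm behind the edge, right of the mouth; slides, does not roll.
- good_column_center (a point): Centre of the long good column, 174 x 17 x 15 mm, y axis along it, lying on the ledge behind the spent one, about 94 mm behind the front edge. To be left alone.
- seal_jar_center (a point): Middle of a small white jar with red lid, 44 mm across, 42 mm high, bystander.
- dropper_center (a point): Middle of an amber dropper bottle, 31 mm across, 105 mm high, bystander.
- timer_center (a point): Middle of a white bench timer, 30 x 66 x 59 mm, bystander.
- beaker_center (a point): Middle of a small glass beaker, 46 x 51 x 59 mm, bystander.

How it is judged:
By the outcome, as a careful person would: the job done as asked, in the order asked, and still so for the second after the job is handed in, with the robot touching nothing.
It also fails if it takes over 48 s, if anything falls off the work surface, if the arm or the gripper's body presses on something with over 40 N, if the wrist force passes 120 N, or if a joint passes its speed limit or range.

## Working session

There is one attempt and no reset: what is moved stays moved. The work goes in short steps, Python scripts to look and compute and a tool call to move; the robot and the scene stay as the last step left them, time stands still between calls to the robot, and variables do not carry over. Pictures are saved under pics/ and viewed, and the job is handed in when it is done.

Besides the shell and the picture viewer there is one more tool, called after ">>>" as name(argument=value, ...), one argument or row to a line, values as JSON. move_arm: Moves the arm, as the interface text tells. Its arguments: {"type":"object","properties":{"series":{"type":"array"},"newtons":{"type":"number"}},"required":["series"]}

```bash
mkdir -p pics; ls; python3 - <<'E'
from station import robot
import cv2,json
s=robot.read_state()
for k,v in s.items(): print(k,v)
import numpy as np
for n in ["scene","top","wrist"]:
    d=robot.snapshot(n); cv2.imwrite(f"pics/{n}0.png",d["frame"][:,:,::-1])
    np.savez(f"{n}0.npz",**d)
    print(n,np.round(d["mtx"],1).tolist(),np.round(d["R"],3).tolist(),np.round(d["t"],1))
E
```

```text
pics
t 0.0
joints [ 9.79996481e-01  3.42713917e-01  1.52502244e+00  2.03366732e-05
  1.27538564e+00 -1.46005778e-01]
qd [-0.00051994 -0.00015982  0.00054695  0.00072007 -0.00037515 -0.00032803]
joint_torque [-4.10248185e-05 -4.31236124e+01 -2.44217938e+01  7.16508483e-02
  5.60653768e-02 -1.59213514e-04]
tcp_pos [225.64169605 473.5880061  226.0476388 ]
tcp_rot [-6.92819040e-01 -3.06366235e+00  2.22969670e-03]
force [ 0.77447074  0.22350006 -0.77024798]
moment [-0.01447999  0.01038325  0.01663239]
opening 0.997066373295042
scene [[528.6, 0.0, 322.9], [0.0, 528.6, 236.1], [0.0, 0.0, 1.0]] [[0.73, -0.683, 0.011], [-0.491, -0.536, -0.687], [0.475, 0.496, -0.727]] [-389.8  288.8 1059.4]
top [[574.1, 0.0, 311.2], [0.0, 574.1, 237.8], [0.0, 0.0, 1.0]] [[-0.002, -1.0, 0.016], [-0.994, -0.0, -0.108], [0.108, -0.016, -0.994]] [ -34.6  537.7 1674.2]
wrist [[371.6, 0.0, 318.1], [0.0, 371.6, 240.4], [0.0, 0.0, 1.0]] [[0.431, 0.902, -0.001], [0.87, -0.416, 0.266], [0.24, -0.116, -0.964]] [-524.5  -31.8  390.9]
```

View pics/scene0.png

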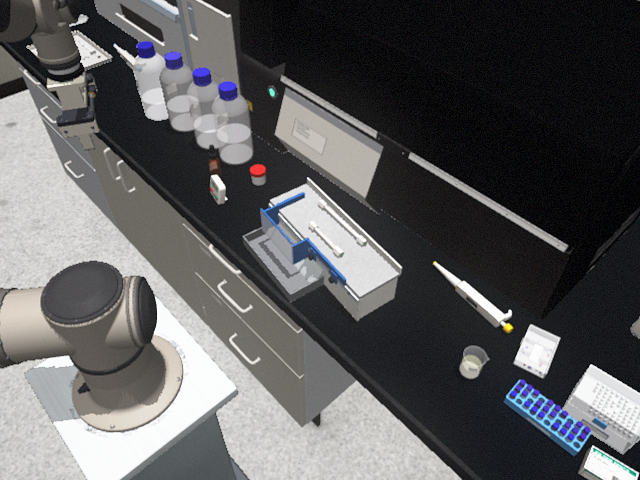

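View pics/top0.png

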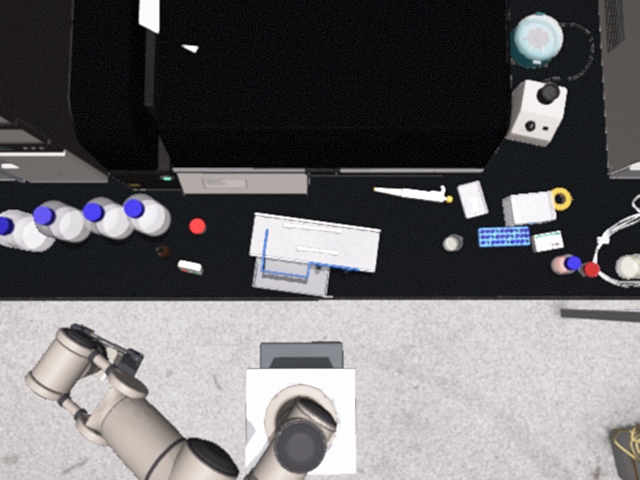

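View pics/wrist0.png

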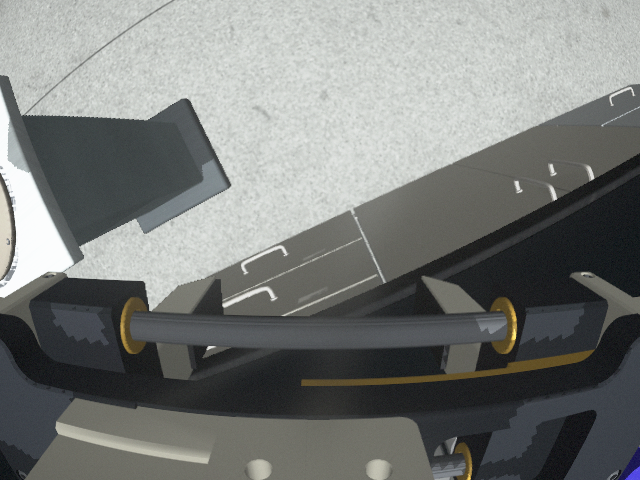

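```bash
python3 - <<'E'
import cv2
a=cv2.imread("pics/top0.png")[205:305,240:390]; cv2.imwrite("pics/topz.png",cv2.resize(a,None,fx=5.3,fy=5.3,interpolation=cv2.INTER_CUBIC))
a=cv2.imread("pics/scene0.png")[170:320,230:410]; cv2.imwrite("pics/scenez.png",cv2.resize(a,None,fx=4,fy=4,interpolation=cv2.INTER_CUBIC))
E
```

```text
(no output)
```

View pics/topz.png

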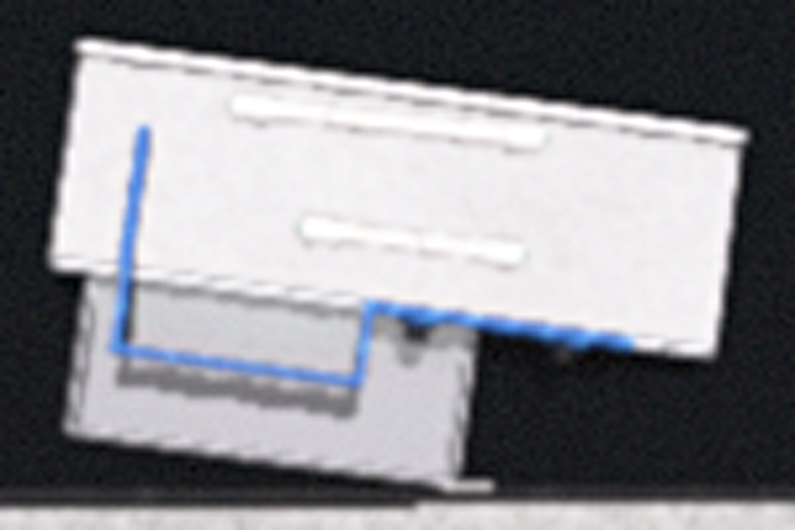

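View pics/scenez.png

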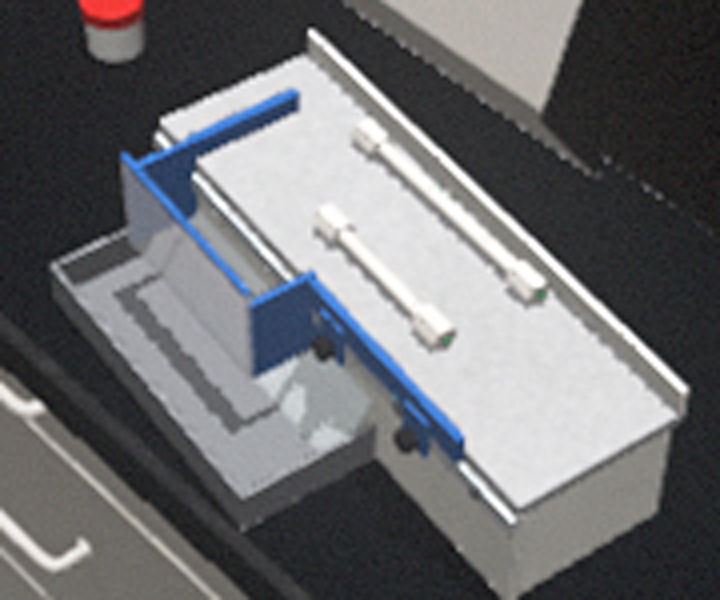

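```bash
cat > h.py <<'E'
import numpy as np, cv2
def ray(d,px):
    u=np.linalg.inv(d["mtx"])@np.array([px[0],px[1],1.0]); R=np.array(d["R"]);t=np.array(d["t"])
    return -R.T@t, R.T@u
def plane(d,px,z):
    c,v=ray(d,px); return c+v*(z-c[2])/v[2]
E
python3 - <<'E'
from h import *
T=np.load("top0.npz");S=np.load("scene0.npz")
tz=lambda p:((p[0]+.5)/5.3-.5+240,(p[1]+.5)/5.3-.5+205)
sz=lambda p:((p[0]+.5)/4-.5+230,(p[1]+.5)/4-.5+170)
pts=dict(FL=((52,268),90),FR=((716,355),90),railBL=((80,40),108),railBR=((747,132),108),sL=((300,230),97),sR=((523,254),97),gL=((230,106),97),gR=((546,139),97),fenceBack=((143,127),106),fenceFr=((120,348),118),plateR=((358,384),118),lipL=((370,303),104),lipR=((632,342),104))
for k,(p,z) in pts.items(): print("top",k,np.round(plane(T,tz(p),z),1))
pts=dict(FR=((520,507),90),FL=((160,130),90),sL=((322,222),97),sR=((445,338),97),gL=((362,135),97),gR=((535,290),97),fenceBack=((297,93),106),plateL=((125,155),118),lipL=((312,275),104),lipR=((460,440),104))
for k,(p,z) in pts.items(): print("scene",k,np.round(plane(S,sz(p),z),1))
E
```

```text
top FL [481.3 142.   90. ]
top FR [ 434.3 -214.8   90. ]
top railBL [602.4 126.6 108. ]
top railBR [ 552.9 -230.7  108. ]
top sL [501.2   8.8  97. ]
top sR [ 488.2 -110.8   97. ]
top gL [568.2  46.6  97. ]
top gR [ 550.4 -123.7   97. ]
top fenceBack [555.7  92.7 106. ]
top fenceFr [436.8 103.3 118. ]
top plateR [417.8 -22.1 118. ]
top lipL [461.5 -28.6 104. ]
top lipR [ 440.6 -168.2  104. ]
scene FR [ 438.7 -212.    90. ]
scene FL [482.1 136.5  90. ]
scene sL [497.6   6.1  97. ]
scene sR [ 487.3 -106.4   97. ]
scene gL [565.   44.6  97. ]
scene gR [ 550. -115.   97.]
scene fenceBack [554.6  91.8 106. ]
scene plateL [435.8 109.1 118. ]
scene lipL [460.7 -26.3 104. ]
scene lipR [ 438.7 -166.9  104. ]
```

```bash
cat >> h.py <<'E'
from scipy.spatial.transform import Rotation as Ro
def plan(s,target,yaw,n,grip):
    """yaw: world angle (deg) of tool y axis; tool z down; equal steps, shift in axes before turn"""
    R=Ro.from_rotvec(s["tcp_rot"]).as_matrix(); p=np.array(s["tcp_pos"])
    y=np.array([np.cos(np.radians(yaw)),np.sin(np.radians(yaw)),0]);z=np.array([0,0,-1.]);Rt=np.c_[np.cross(y,z),y,z]
    w=Ro.from_matrix(R.T@Rt).as_rotvec(); d=(np.array(target)-p)/n
    print("dist",np.linalg.norm(d)*n,"turn deg",np.degrees(np.linalg.norm(w)))
    for i in range(n):
        Ri=R@Ro.from_rotvec(w*i/n).as_matrix()
        print(np.round(np.r_[Ri.T@d/150,w/n/np.pi],4).tolist(),grip)
def show(s):
    R=Ro.from_rotvec(s["tcp_rot"]).as_matrix()
    print("t",s["t"],"tcp",np.round(s["tcp_pos"],1),"yaw y",np.degrees(np.arctan2(R[1,1],R[0,1])),"z",np.round(R[:,2],3),"F",np.round(s["force"],1),"open mm",s["opening"]*92)
E
python3 - <<'E'
from h import *
from station import robot
s=robot.read_state();show(s);plan(s,[493,-50,200],-6.5,12,60)
E
```

```text
t 0.15 tcp [225.7 473.7 226.2] yaw y 64.51331370520705 z [-0.001 -0.001 -1.   ] F [-0.1  1.2 -0. ] open mm 91.80887057560174
dist 588.5176020317544 turn deg 71.01333593923133
[-0.2592, -0.1987, 0.0147, -0.0, 0.0, 0.0329] 60
[-0.2783, -0.1709, 0.0147, -0.0, 0.0, 0.0329] 60
[-0.2945, -0.1413, 0.0147, -0.0, 0.0, 0.0329] 60
[-0.3075, -0.1102, 0.0147, -0.0, 0.0, 0.0329] 60
[-0.3172, -0.0779, 0.0146, -0.0, 0.0, 0.0329] 60
[-0.3235, -0.0448, 0.0146, -0.0, 0.0, 0.0329] 60
[-0.3264, -0.0112, 0.0146, -0.0, 0.0, 0.0329] 60
[-0.3259, 0.0225, 0.0146, -0.0, 0.0, 0.0329] 60
[-0.3218, 0.056, 0.0146, -0.0, 0.0, 0.0329] 60
[-0.3143, 0.0889, 0.0146, -0.0, 0.0, 0.0329] 60
[-0.3035, 0.1208, 0.0146, -0.0, 0.0, 0.0329] 60
[-0.2894, 0.1514, 0.0146, -0.0, 0.0, 0.0329] 60
```

>>> move_arm(
  series=[
    [[-0.26,-0.2,0.015,0,0,0.033,60],[-0.28,-0.17,0.015,0,0,0.033,60],[-0.295,-0.14,0.015,0,0,0.033,60],[-0.31,-0.11,0.015,0,0,0.033,60],[-0.317,-0.08,0.015,0,0,0.033,60],[-0.32,-0.045,0.015,0,0,0.033,60],[-0.325,-0.01,0.015,0,0,0.033,60],[-0.325,0.02,0.015,0,0,0.033,60]],
  ],
  newtons=5,
)

```text
t: 1.15
tcp_pos: [403.9, 123.2, 208.6]
tcp_rot: [1.873, 2.522, 0.0]
force: [1.0, 0.0, 0.4]
opening: 0.598
```

```bash
python3 - <<'E'
from h import *
from station import robot
s=robot.read_state();show(s);plan(s,[493,-50,200],-6.5,5,40)
E
```

```text
t 1.15 tcp [403.9 123.2 208.6] yaw y 16.798147874031265 z [ 0.  0. -1.] F [1.  0.  0.4] open mm 55.04020939652911
dist 194.96280321908569 turn deg 23.298151847672926
[-0.2554, 0.0469, 0.0115, 0.0, -0.0, 0.0259] 40
[-0.2508, 0.0675, 0.0115, 0.0, -0.0, 0.0259] 40
[-0.2444, 0.0877, 0.0115, 0.0, -0.0, 0.0259] 40
[-0.2365, 0.1072, 0.0115, 0.0, -0.0, 0.0259] 40
[-0.227, 0.1261, 0.0115, 0.0, -0.0, 0.0259] 40
```

>>> move_arm(
  series=[
    [[-0.255,0.047,0.012,0,0,0.026,40],[-0.25,0.068,0.012,0,0,0.026,40],[-0.245,0.088,0.012,0,0,0.026,40],[-0.237,0.107,0.012,0,0,0.026,40],[-0.227,0.126,0.012,0,0,0.026,40],[0,0,0,0,0,0,40]],
  ],
)

```text
t: 1.9
tcp_pos: [493.6, -50.2, 199.1]
tcp_rot: [-2.345, -2.09, 0.001]
force: [0.4, -0.1, -0.3]
opening: 0.4
```

```bash
python3 - <<'E'
from h import *
from station import robot
s=robot.read_state();show(s)
d=robot.snapshot("wrist"); cv2.imwrite("pics/w1.png",d["frame"][:,:,::-1]);np.savez("w1.npz",**d)
E
```

```text
t 1.9 tcp [493.6 -50.2 199.1] yaw y -6.596824588134711 z [-0.001 -0.    -1.   ] F [ 0.4 -0.1 -0.3] open mm 36.75763535884223
```

View pics/w1.png

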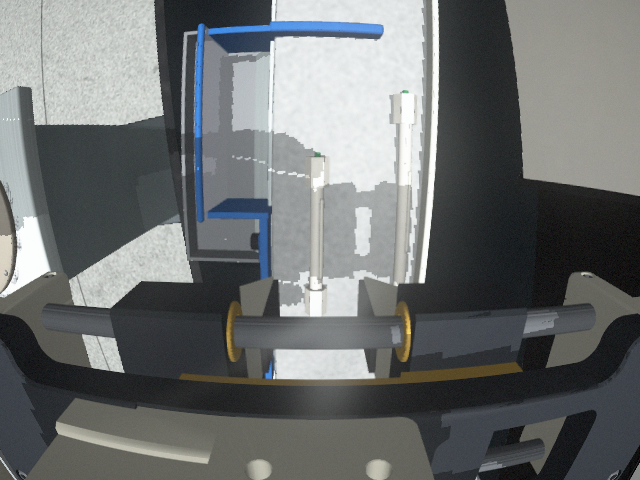

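The wrist view shows the spent column running from (317,153) down to about (316,318) between the fingers. The fence is the blue bar at (290–382,30), the front edge runs along column 272, and the lip starts at (268,214).

```bash
cat >> h.py <<'E'
def fish(d,px,z):
    K=d["mtx"];R=np.array(d["R"]);t=np.array(d["t"])
    v=np.array([px[0]-K[0,2],px[1]-K[1,2]]);r=np.hypot(*v);th=r/K[0,0]
    u=np.r_[v/r*np.sin(th),np.cos(th)];c=-R.T@t;w=R.T@u
    return c+w*(z-c[2])/w[2]
A=np.radians(-7.5);O=np.array([459,-37.]);X=np.array([np.cos(A),np.sin(A)]);Y=np.array([-np.sin(A),np.cos(A)])
def st(p): q=np.array(p)[:2]-O; return np.round([q@X,q@Y],1)
E
python3 - <<'E'
from h import *
d=np.load("w1.npz")
for n,p,z in [("sLtip",(317,155),98),("s hex left mid",(317,172),105),("tube",(316.5,240),102.5),("hexR",(316,300),105),("gL",(404,92),98),("gmid",(403,180),100),("fence inner back",(382,37),106),("fence inner at edge",(290,37),106),("fence base@ledge",(300,38),90),("edge top",(272,60),90),("edge b",(271,200),90),("lipL",(269,214),104),("plateL",(203,35),118),("plateR",(203,216),118)]:
    P=fish(d,p,z); print(n,np.round(P,1),"stand",st(P))
E
```

```text
sLtip [499.   11.4  98. ] stand [33.3 53.2]
s hex left mid [4.977e+02 1.000e-01 1.050e+02] stand [33.5 41.9]
tube [491.7 -48.1 102.5] stand [33.8 -6.7]
hexR [485.9 -93.4 105. ] stand [ 34.1 -52.4]
gL [564.7  50.1  98. ] stand [ 93.4 100.1]
gmid [557.4 -12.2 100. ] stand [94.3 37.5]
fence inner back [552.4  89.2 106. ] stand [ 76.1 137.3]
fence inner at edge [490.6  95.3 106. ] stand [ 14.1 135.3]
fence base@ledge [496.9  98.2  90. ] stand [ 20. 139.]
edge top [475.2  84.4  90. ] stand [  0.3 122.4]
edge b [461.7 -17.4  90. ] stand [ 0.1 19.8]
lipL [460.9 -25.  104. ] stand [ 0.3 12.1]
plateL [434.2 104.1 118. ] stand [-43.  136.7]
plateR [417.5 -18.  118. ] stand [-43.6  13.4]
```

```bash
python3 - <<'E'
from h import *
from station import robot
s=robot.read_state();show(s);plan(s,[491.3,-50.3,108],-7.3,3,33);plan(s,[491.3,-50.3,93],-7.3,1,33)
E
```

```text
t 1.95 tcp [492.9 -48.8 199.1] yaw y -6.478641095419865 z [-0.001  0.001 -1.   ] F [0.1 0.7 0.1] open mm 36.801688352591064
dist 91.17104085866856 turn deg 0.8249519339371484
[-0.0038, -0.0029, 0.2025, -0.0001, -0.0, 0.0015] 33
[-0.0038, -0.003, 0.2025, -0.0001, -0.0, 0.0015] 33
[-0.0038, -0.0031, 0.2025, -0.0001, -0.0, 0.0015] 33
dist 106.16730661441613 turn deg 0.8249519339371484
[-0.0114, -0.0086, 0.7076, -0.0004, -0.0001, 0.0046] 33
```

>>> move_arm(
  series=[
    [[-0.002,-0.004,0.2,0,0,0.002,33],[-0.002,-0.004,0.2,0,0,0.002,33],[0,-0.004,0.2,0,0,0,33],[0,0,0.05,0,0,0,33],[0,0,0.05,0,0,0,33],[0,0,0,0,0,0,33]],
  ],
)

```text
t: 2.7
tcp_pos: [491.4, -48.4, 95.1]
tcp_rot: [2.354, 2.079, 0.001]
force: [-0.5, -0.5, -0.4]
opening: 0.335
```

```bash
python3 - <<'E'
from h import *
from station import robot
s=robot.read_state();show(s)
d=robot.snapshot("wrist"); cv2.imwrite("pics/w2.png",d["frame"][:,:,::-1]);np.savez("w2.npz",**d)
E
```

```text
t 2.7 tcp [491.4 -48.4  95.1] yaw y -7.094316223734875 z [ 0.001 -0.    -1.   ] F [-0.5 -0.5 -0.4] open mm 30.792320022317575
```

View pics/w2.png

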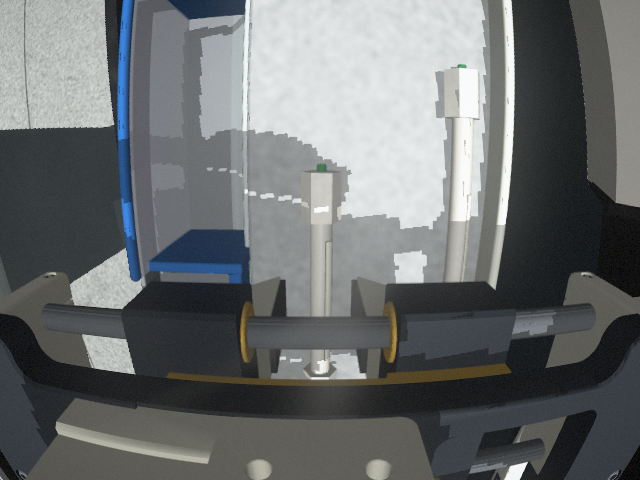

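The column lies midway between the pads (tube at column 321, pads at about 285 and 355). I'll go down slightly and close at 5 N.

>>> move_arm(
  series=[
    [[0,0,0.01,0,0,0,15],[0,0,0,0,0,0,15],[0,0,0,0,0,0,12],[0,0,0,0,0,0,8],[0,0,0,0,0,0,8],[0,0,0,0,0,0,8]],
  ],
  newtons=5,
)

```text
t: 3.5
tcp_pos: [491.5, -48.7, 93.4]
tcp_rot: [2.355, 2.079, 0.001]
force: [0.5, -0.8, 1.1]
opening: 0.101
```

```bash
python3 - <<'E'
from h import *
from station import robot
s=robot.read_state();show(s); print(st(s["tcp_pos"]))
E
```

```text
t 3.5 tcp [491.5 -48.7  93.4] yaw y -7.126346457704073 z [ 0.001 -0.    -1.   ] F [ 0.5 -0.8  1.1] open mm 9.333819126605821
[33.8 -7.3]
```

>>> move_arm(
  series=[
    [[0.03,0,0,0,0,0,8],[0.06,0,0,0,0,0,8],[0.06,0,0,0,0,0,8],[0.06,0,0,0,0,0,8],[0.06,0,0,0,0,0,8],[0.06,0,0,0,0,0,8],[0.06,0,0,0,0,0,8],[0.03,0,0,0,0,0,8]],
  ],
)

```text
t: 4.5
tcp_pos: [499.2, 14.6, 93.4]
tcp_rot: [2.354, 2.08, 0.0]
force: [-1.0, -3.8, 5.4]
opening: 0.103
```

```bash
python3 - <<'E'
from h import *
from station import robot
s=robot.read_state();show(s); print(st(s["tcp_pos"]))
d=robot.snapshot("wrist"); cv2.imwrite("pics/w3.png",d["frame"][:,:,::-1]);np.savez("w3.npz",**d)
E
```

```text
t 4.5 tcp [499.2  14.6  93.4] yaw y -7.091437091890424 z [ 0. -0. -1.] F [-1.  -3.8  5.4] open mm 9.504082591804936
[33.1 56.4]
```

View pics/w3.png

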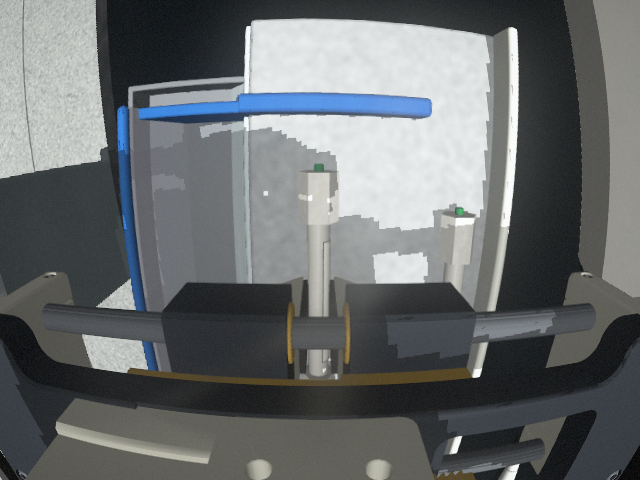

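```bash
python3 - <<'E'
from h import *
d=np.load("w3.npz")
for n,p,z in [("tip",(319,164),97.5),("hexend",(319,171),105),("fence top inner",(319,113),106),("fence base",(300,117),90)]:
    P=fish(d,p,z); print(n,np.round(P,1),"stand",st(P))
E
```

```text
tip [506.3  76.4  97.5] stand [ 32.1 118.6]
hexend [506.   74.1 105. ] stand [ 32.1 116.3]
fence top inner [508.8  96.9 106. ] stand [ 31.9 139.2]
fence base [500.7  97.3  90. ] stand [ 23.8 138.6]
```

>>> move_arm(
  series=[
    [[0,0,-0.002,0,0,0,8]],
  ],
)

```text
t: 4.68
tcp_pos: [499.1, 14.9, 93.4]
tcp_rot: [-2.355, -2.079, -0.001]
force: [1.7, 1.4, 2.1]
opening: 0.103
```

>>> move_arm(
  series=[
    [[0.02,0,0,0,0,0,8],[0.03,0,0,0,0,0,8],[0.03,0,0,0,0,0,8],[0.01,0,0,0,0,0,8]],
  ],
)

```text
t: 5.18
tcp_pos: [500.6, 27.7, 93.4]
tcp_rot: [-2.355, -2.079, 0.0]
force: [0.4, -1.0, 2.9]
opening: 0.1
```

>>> move_arm(
  series=[
    [[0.01,0,0,0,0,0,8],[0.01,0,0,0,0,0,8]],
  ],
)

```text
t: 5.42
tcp_pos: [501.0, 30.4, 93.4]
tcp_rot: [-2.355, -2.079, 0.0]
force: [0.1, -1.3, 0.6]
opening: 0.094
```

>>> move_arm(
  series=[
    [[0.007,0,0,0,0,0,8],[0.007,0,0,0,0,0,8]],
  ],
)

```text
t: 5.68
tcp_pos: [501.3, 32.5, 93.4]
tcp_rot: [-2.355, -2.079, -0.0]
force: [-0.7, -1.8, 1.5]
opening: 0.102
```

>>> move_arm(
  series=[
    [[0.007,0,0,0,0,0,8],[0.007,0,0,0,0,0,8]],
  ],
)

```text
t: 5.92
tcp_pos: [501.5, 34.6, 93.4]
tcp_rot: [-2.355, -2.079, -0.0]
force: [-0.0, -0.0, 0.1]
opening: 0.104
```

```bash
python3 - <<'E'
from h import *
from station import robot
s=robot.read_state();show(s); print(st(s["tcp_pos"]))
d=robot.snapshot("wrist"); cv2.imwrite("pics/w4.png",cv2.resize(d["frame"][60:360,150:500,::-1],None,fx=2,fy=2))
np.savez("w4.npz",**d)
E
```

```text
t 5.925 tcp [501.5  34.6  93.4] yaw y -7.12939954113329 z [-0.  0. -1.] F [-0.  -0.   0.1] open mm 9.550066187761995
[32.8 76.5]
```

View pics/w4.png

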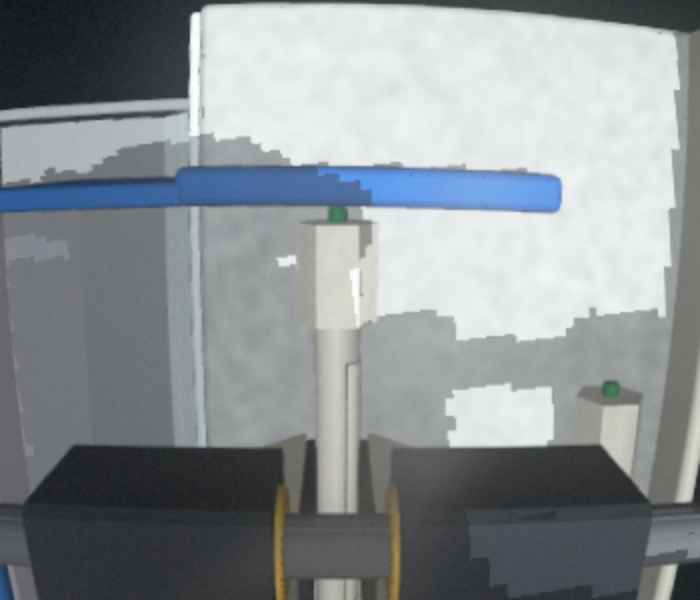

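The green plug at (338,212) just reaches the fence's lower blue edge, with a gap of at most 2–3 mm. I'll keep feeling in 1 mm steps.

>>> move_arm(
  series=[
    [[0.007,0,0,0,0,0,8]],
  ],
)

```text
t: 6.1
tcp_pos: [501.6, 35.3, 93.4]
tcp_rot: [2.355, 2.079, -0.001]
force: [-0.8, -4.7, 0.1]
opening: 0.099
```

>>> move_arm(
  series=[
    [[0.007,0,0,0,0,0,8]],
  ],
)

```text
t: 6.22
tcp_pos: [501.6, 35.6, 93.4]
tcp_rot: [2.354, 2.079, -0.002]
force: [-0.8, -7.2, 0.5]
opening: 0.101
```

>>> move_arm(
  series=[
    [[0.007,0,0,0,0,0,8]],
  ],
)

```text
t: 6.35
tcp_pos: [501.7, 36.5, 93.4]
tcp_rot: [2.354, 2.079, -0.003]
force: [-0.5, -7.0, -0.3]
opening: 0.102
```

Contact: force along the ledge rose to about 7 N and levelled off as the column slipped lightly in the grip. Releasing now.

>>> move_arm(
  series=[
    [[0,0,0,0,0,0,15],[0,0,0,0,0,0,30],[0,0,0,0,0,0,30],[0,0,-0.2,0,0,0,30],[0,0,-0.35,0,0,0,30],[0,0,0,0,0,0,30]],
  ],
)

```text
t: 7.1
tcp_pos: [504.3, 37.6, 179.8]
tcp_rot: [2.351, 2.076, 0.009]
force: [-0.2, -0.2, -0.4]
opening: 0.299
```

```bash
python3 - <<'E'
from h import *
from station import robot
s=robot.read_state();show(s); print(st(s["tcp_pos"]),s["joints"])
d=robot.snapshot("wrist"); cv2.imwrite("pics/w5.png",d["frame"][:,:,::-1])
np.savez("w5.npz",**d)
E
```

```text
t 7.1 tcp [504.3  37.6 179.8] yaw y -7.115978125985823 z [ 0.008 -0.    -1.   ] F [-0.2 -0.2 -0.4] open mm 27.55359172879681
[35.2 79.9] [-7.73635649e-02  3.46649091e-01  1.65606243e+00  3.71905021e-04
  1.13057142e+00  4.66735924e-02]
```

View pics/w5.png

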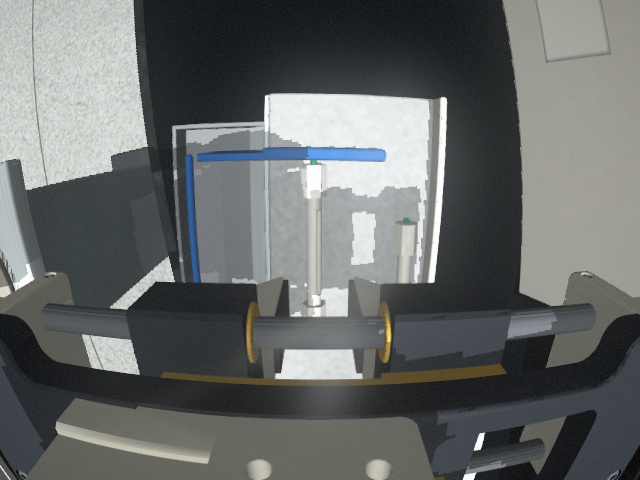

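The column sits with its left plug (314,162) at the fence's lower edge (row 158), parallel to the ledge. I'll measure it and plan the push pose.

```bash
python3 - <<'E'
from h import *
from station import robot
d=np.load("w5.npz")
for n,p,z in [("tip",(314,161),97.5),("hex end top",(314,166),105),("hexL/tube",(314,197),102.5),("tube",(314,260),102.5),("hexR start",(315,301),104),("fence base",(300,159),90),("fence top",(340,159.5),90),("edge",(266,180),90),("edge",(267,270),90)]:
    P=fish(d,p,z); print(n,np.round(P,1),"stand",st(P))
s=robot.read_state();
T=O+57*X+75*Y;print(T)
plan(s,[*T,150],82.5,9,26)
plan(s,[*T,150],-97.5,9,26)
E
```

```text
tip [508.7  96.2  97.5] stand [ 31.9 138.6]
hex end top [508.4  93.5 105. ] stand [ 31.9 135.9]
hexL/tube [505.8  73.6 102.5] stand [ 32.  115.7]
tube [500.4  31.5 102.5] stand [32.1 73.3]
hexR start [497.3   2.2 104. ] stand [32.9 43.8]
fence base [499.6  98.4  90. ] stand [ 22.6 139.5]
fence top [525.9  94.7  90. ] stand [ 49.2 139.3]
edge [475.   87.5  90. ] stand [ -0.4 125.5]
edge [465.5  24.1  90. ] stand [-1.5 61.4]
[525.30182151  29.91837165]
dist 36.38635727832749 turn deg 89.61215460409778
[-0.0037, 0.0171, 0.0205, 0.0001, 0.0001, -0.0553] 26
[-0.0066, 0.0162, 0.0205, 0.0001, 0.0001, -0.0553] 26
[-0.0093, 0.0148, 0.0205, 0.0001, 0.0001, -0.0553] 26
[-0.0117, 0.013, 0.0205, 0.0001, 0.0001, -0.0553] 26
[-0.0138, 0.0108, 0.0205, 0.0001, 0.0001, -0.0553] 26
[-0.0155, 0.0082, 0.0205, 0.0001, 0.0001, -0.0553] 26
[-0.0167, 0.0054, 0.0205, 0.0001, 0.0001, -0.0553] 26
[-0.0173, 0.0025, 0.0205, 0.0001, 0.0001, -0.0553] 26
[-0.0175, -0.0005, 0.0205, 0.0001, 0.0001, -0.0553] 26
dist 36.38635727832749 turn deg 90.38833757588147
[-0.0037, 0.0171, 0.0205, 0.0001, -0.0001, 0.0558] 26
[-0.0006, 0.0175, 0.0205, 0.0001, -0.0001, 0.0558] 26
[0.0024, 0.0173, 0.0205, 0.0001, -0.0001, 0.0558] 26
[0.0054, 0.0166, 0.0205, 0.0001, -0.0001, 0.0558] 26
[0.0082, 0.0154, 0.0205, 0.0001, -0.0001, 0.0558] 26
[0.0108, 0.0138, 0.0205, 0.0001, -0.0001, 0.0558] 26
[0.0131, 0.0117, 0.0205, 0.0001, -0.0001, 0.0558] 26
[0.0149, 0.0092, 0.0205, 0.0001, -0.0001, 0.0558] 26
[0.0163, 0.0065, 0.0205, 0.0001, -0.0001, 0.0558] 26
```

>>> move_arm(
  series=[
    [[-0.002,0.02,0.01,0,0,0.056,26],[0,0.02,0.01,0,0,0.056,26],[0.002,0.017,0.01,0,0,0.056,26],[0.005,0.017,0.01,0,0,0.056,26],[0.008,0.015,0.01,0,0,0.056,26],[0.011,0.014,0.01,0,0,0.056,26],[0.013,0.012,0.01,0,0,0.056,26],[0.015,0.009,0.01,0,0,0.056,26]],
  ],
)

```text
t: 8.15
tcp_pos: [521.8, 30.8, 162.4]
tcp_rot: [-3.141, -0.052, 0.004]
force: [-0.3, -0.6, -0.2]
opening: 0.258
```

>>> move_arm(
  series=[
    [[0.016,0.006,0.01,0,0,0.056,26],[0,0,0,0,0,0,26]],
  ],
)

```text
t: 8.4
tcp_pos: [524.3, 30.0, 161.1]
tcp_rot: [-3.134, 0.213, 0.004]
force: [0.3, -0.5, 0.8]
opening: 0.259
```

```bash
python3 - <<'E'
from h import *
from station import robot
s=robot.read_state();show(s); print(st(s["tcp_pos"]),s["joints"])
plan(s,[*(O+57*X+76*Y),93.5],-97.5,3,26)
d=robot.snapshot("wrist"); cv2.imwrite("pics/w6.png",d["frame"][:,:,::-1])
np.savez("w6.npz",**d)
E
```

```text
t 8.4 tcp [524.3  30.  161.1] yaw y -97.75821237359787 z [-0.003  0.    -1.   ] F [ 0.3 -0.5  0.8] open mm 23.82119147655596
[56.  74.9] [-8.90212695e-02  4.06037585e-01  1.62029862e+00  1.77780776e-04
  1.11792256e+00  1.61710336e+00]
dist 67.61735884444624 turn deg 0.30015099842824894
[0.0027, -0.0024, 0.1502, -0.0, 0.0003, -0.0005] 26
[0.0026, -0.0024, 0.1502, -0.0, 0.0003, -0.0005] 26
[0.0024, -0.0024, 0.1502, -0.0, 0.0003, -0.0005] 26
```

View pics/w6.png

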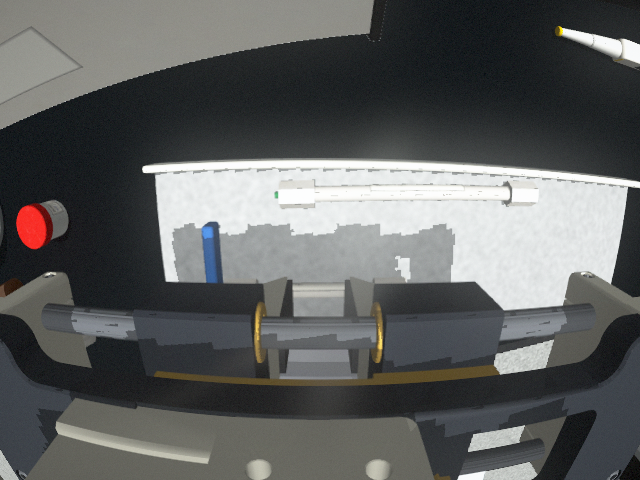

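The red-lidded jar and the good column are clear. The spent column's tube shows between the fingers, just in front of them. I'll descend behind it.

>>> move_arm(
  series=[
    [[0.004,-0.003,0.18,0,0,0,26],[0.004,-0.003,0.16,0,0,0,26],[0,0,0.06,0,0,0,26],[0,0,0.04,0,0,0,26],[0,0,0,0,0,0,26]],
  ],
)

```text
t: 9.07
tcp_pos: [526.4, 30.6, 96.7]
tcp_rot: [-3.134, 0.214, -0.0]
force: [-0.4, -0.5, 0.0]
opening: 0.259
```

```bash
python3 - <<'E'
from h import *
from station import robot
s=robot.read_state();show(s); print(st(s["tcp_pos"]))
for n in ("wrist","scene"):
    d=robot.snapshot(n); f=d["frame"][:,:,::-1]
    if n=="scene": f=cv2.resize(f[150:330,220:410],None,fx=3,fy=3)
    cv2.imwrite(f"pics/7{n}.png",f)
E
```

```text
t 9.075 tcp [526.4  30.6  96.7] yaw y -97.80311874347191 z [ 0.  0. -1.] F [-0.4 -0.5  0. ] open mm 23.87183821137936
[58.  75.8]
```

View pics/7wrist.png

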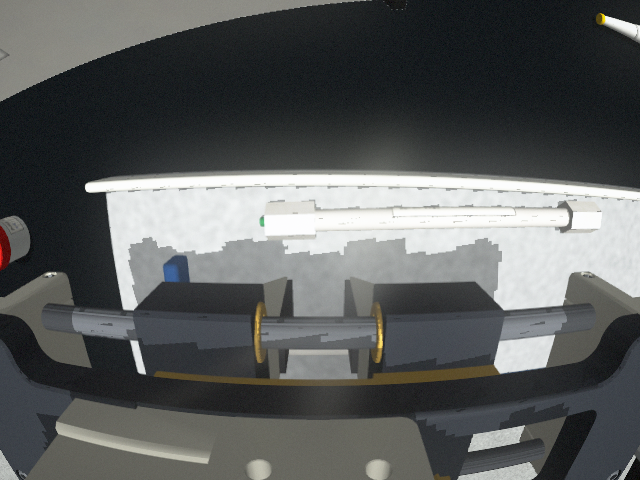

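View pics/7scene.png

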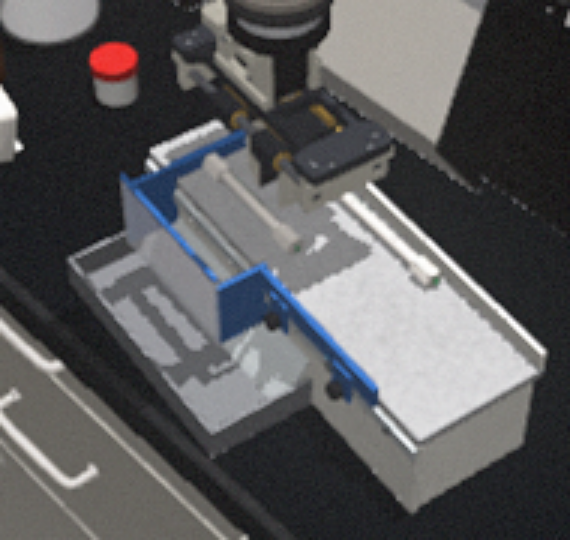

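>>> move_arm(
  series=[
    [[0,0,0.02,0,0,-0.0015,26],[-0.03,0,0,0,0,0,26],[-0.02,0,0,0,0,0,26],[-0.015,0,0,0,0,0,26],[-0.015,0,0,0,0,0,26],[-0.015,0,0,0,0,0,26]],
  ],
)

```text
t: 9.93
tcp_pos: [512.3, 32.5, 93.7]
tcp_rot: [-3.135, 0.208, -0.001]
force: [2.2, -0.9, 1.2]
opening: 0.262
```

>>> move_arm(
  series=[
    [[-0.015,0,0,0,0,0,26],[-0.02,0,0,0,0,0,26],[-0.02,0,0,0,0,0,26],[-0.02,0,0,0,0,0,26]],
  ],
)

```text
t: 10.42
tcp_pos: [500.9, 34.0, 93.6]
tcp_rot: [-3.135, 0.207, -0.0]
force: [1.8, -0.4, 0.7]
opening: 0.262
```

```bash
python3 - <<'E'
from h import *
from station import robot
s=robot.read_state();show(s); print(st(s["tcp_pos"]))
for n in ("wrist","scene"):
    d=robot.snapshot(n); f=d["frame"][:,:,::-1]
    if n=="scene": f=cv2.resize(f[150:330,220:410],None,fx=3,fy=3)
    cv2.imwrite(f"pics/8{n}.png",f)
E
```

```text
t 10.425 tcp [500.9  34.   93.6] yaw y -97.5742293761542 z [ 0.  0. -1.] F [ 1.8 -0.4  0.7] open mm 24.09188771264934
[32.3 75.9]
```

View pics/8scene.png

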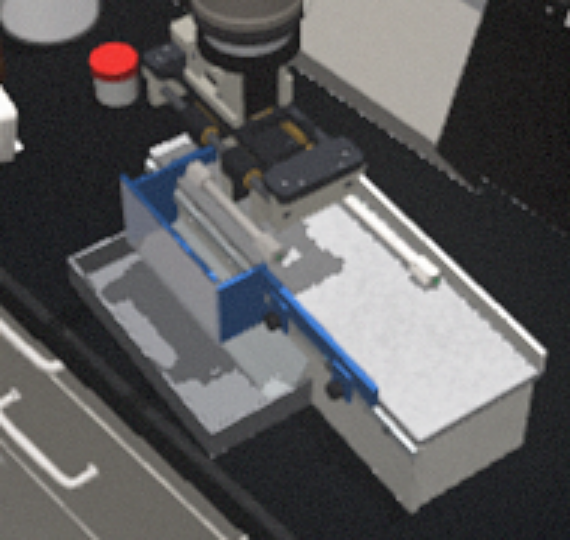

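The column is moving parallel and is still at the fence (left end (190,170), right end (280,250)). I'll go on slowly past the lip corner.

>>> move_arm(
  series=[
    [[-0.013,0,0,0,0,0,26],[-0.013,0,0,0,0,0,26],[-0.013,0,0,0,0,0,26]],
  ],
)

```text
t: 10.9
tcp_pos: [495.1, 34.8, 93.5]
tcp_rot: [-3.135, 0.208, -0.0]
force: [1.5, -1.0, 0.3]
opening: 0.262
```

>>> move_arm(
  series=[
    [[-0.01,0,0,0,0,0,26],[-0.01,0,0,0,0,0,26]],
  ],
)

```text
t: 11.15
tcp_pos: [492.1, 35.2, 93.5]
tcp_rot: [-3.135, 0.208, -0.0]
force: [1.1, 0.2, 0.4]
opening: 0.261
```

>>> move_arm(
  series=[
    [[-0.01,0,0,0,0,0,26],[-0.01,0,0,0,0,0,26]],
  ],
)

```text
t: 11.4
tcp_pos: [489.2, 35.6, 93.5]
tcp_rot: [-3.135, 0.208, -0.0]
force: [1.2, 0.2, 0.9]
opening: 0.257
```

>>> move_arm(
  series=[
    [[-0.01,0,0,0,0,0,26],[-0.01,0,0,0,0,0,26]],
  ],
)

```text
t: 11.65
tcp_pos: [485.9, 36.0, 93.4]
tcp_rot: [-3.135, 0.207, 0.001]
force: [0.9, 0.7, -0.3]
opening: 0.263
```

```bash
python3 - <<'E'
from h import *
from station import robot
s=robot.read_state();show(s); print(st(s["tcp_pos"]))
for n in ("wrist","scene"):
    d=robot.snapshot(n); f=d["frame"][:,:,::-1]
    if n=="scene": f=cv2.resize(f[150:330,220:410],None,fx=3,fy=3)
    cv2.imwrite(f"pics/9{n}.png",f)
E
```

```text
t 11.65 tcp [485.9  36.   93.4] yaw y -97.57366588759352 z [-0.001  0.    -1.   ] F [ 0.9  0.7 -0.3] open mm 24.150550722152488
[17.2 75.9]
```

View pics/9scene.png

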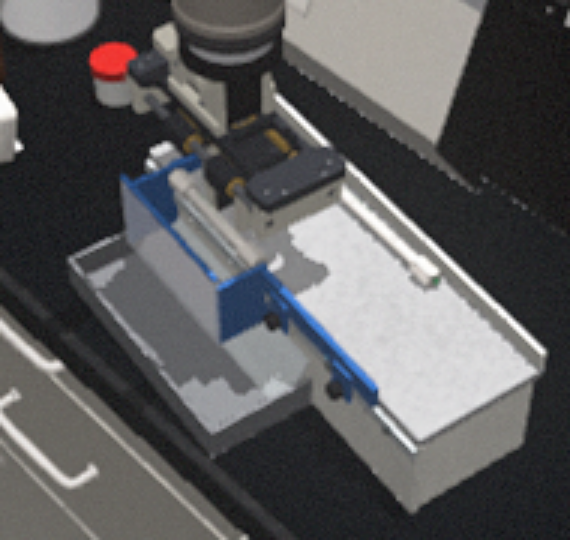

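>>> move_arm(
  series=[
    [[-0.01,0,0,0,0,0,26],[-0.01,0,0,0,0,0,26]],
  ],
)

```text
t: 12.0
tcp_pos: [483.1, 36.4, 93.4]
tcp_rot: [-3.135, 0.207, 0.001]
force: [-0.8, 0.2, 0.1]
opening: 0.261
```

>>> move_arm(
  series=[
    [[-0.013,0,0,0,0,0,26],[-0.013,0,0,0,0,0,26],[0,0,0,0,0,0,26]],
  ],
)

```text
t: 12.38
tcp_pos: [479.3, 36.9, 93.5]
tcp_rot: [-3.135, 0.208, 0.0]
force: [-0.2, 0.0, 0.4]
opening: 0.263
```

```bash
python3 - <<'E'
from h import *
from station import robot
s=robot.read_state();show(s); print(st(s["tcp_pos"]))
for n in ("wrist","scene"):
    d=robot.snapshot(n); f=d["frame"][:,:,::-1]
    if n=="scene": f=cv2.resize(f[150:330,220:410],None,fx=3,fy=3)
    cv2.imwrite(f"pics/10{n}.png",f)
E
```

```text
t 12.375 tcp [479.3  36.9  93.5] yaw y -97.57478000337399 z [-0.  0. -1.] F [-0.2  0.   0.4] open mm 24.216099957583385
[10.5 75.9]
```

View pics/10scene.png

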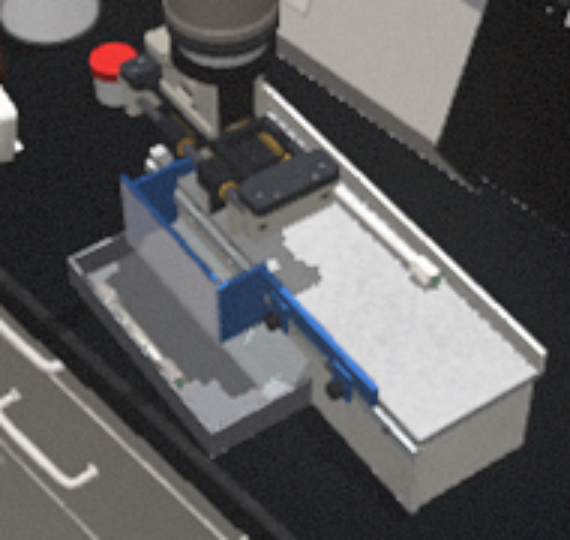

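The column dropped through and lies in the tray, from (110,295) to (178,380). I'll retreat upward and check.

>>> move_arm(
  series=[
    [[0.03,0,-0.1,0,0,0,26],[0.05,0,-0.3,0,0,0,26],[0,0,-0.35,0,0,0,26],[0.3,0,-0.3,0,0,0,26],[0,0,0,0,0,0,26],[0,0,0,0,0,0,26]],
  ],
)

```text
t: 13.22
tcp_pos: [534.4, 29.5, 249.2]
tcp_rot: [-3.135, 0.208, 0.003]
force: [0.1, -0.4, -0.1]
opening: 0.259
```

```bash
python3 - <<'E'
from h import *
from station import robot
s=robot.read_state();show(s)
for n in ("top","scene"):
    d=robot.snapshot(n); f=d["frame"][:,:,::-1]; np.savez(f"{n}f.npz",**d)
    f=cv2.resize(f[150:330,220:410] if n=="scene" else f[205:305,160:310],None,fx=4 if n=="scene" else 5,fy=4 if n=="scene" else 5)
    cv2.imwrite(f"pics/11{n}.png",f[:600])
S=np.load("scenef.npz")
E
```

```text
t 13.225 tcp [534.4  29.5 249.2] yaw y -97.57773656563005 z [-0.002  0.    -1.   ] F [ 0.1 -0.4 -0.1] open mm 23.86563621035166
```

View pics/11scene.png

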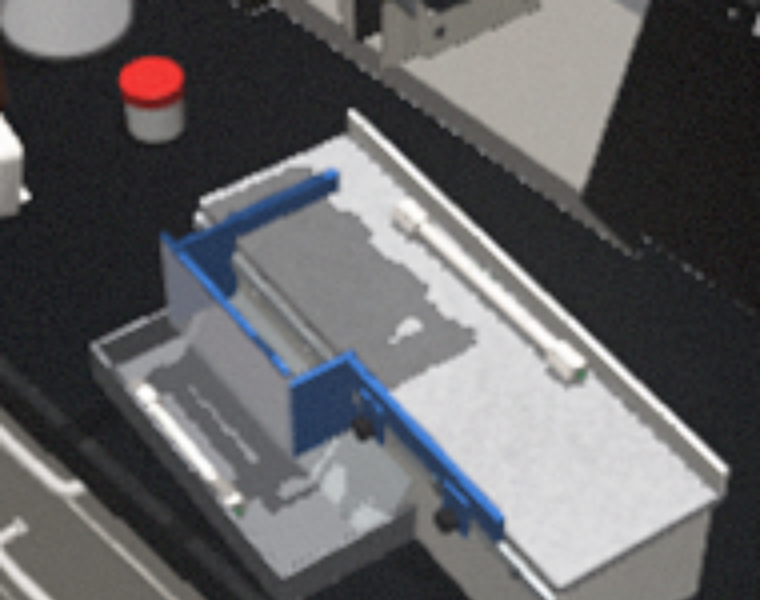

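View pics/11top.png

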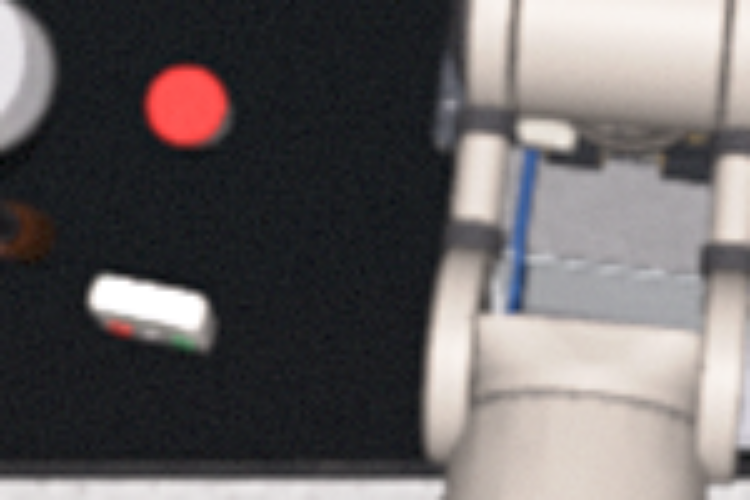

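The column is in the tray from (143,388) to (237,505), apparently flat. The good column, jar and timer are upright. I'll check the tray column's length and the good column's position.

```bash
python3 - <<'E'
from h import *
S=np.load("scenef.npz"); q=lambda p:((p[0]+.5)/4-.5+220,(p[1]+.5)/4-.5+150)
a,b=[plane(S,q(p),11.5) for p in ((142,385),(239,507))]
print(np.linalg.norm(a-b),st(a),st(b))
a,b=[plane(S,q(p),97) for p in ((402,214),(575,370))]
print(np.linalg.norm(a-b),st(a),st(b), "before:",st([565,44.6]),st([550,-115]))
E
```

```text
115.44490602087046 [-71.2 136. ] [-74.   20.6]
160.9159491591682 [94.9 95.4] [100.4 -65.4] before: [94.4 94.7] [100.4 -65.5]
```

```bash
python3 -c "
from station import robot
print(robot.finish_job())"
```

```text
the job is handed in; nothing more can be done
None
```

The spent column went down the chute and lies flat in the catch tray. I handed the job in at about 13 s of the 48 s allowed.

- **Slide to the fence:** I gripped the column's tube at 5 N and slid it along the ledge without lifting it. The force rose to about 7 N and levelled off at the fence. An image then put the plug within about 1 mm of the fence.
- **Push over the edge:** I released it, turned the gripper, and pushed it parallel off the front edge with both fingertips. The push force read about 2 N or less, and it showed no sign of catching on the lip.
- **Column in the tray:** Its ends measure about 115 mm apart in the scene image, against a true 124 mm. The good column reads short by the same ratio (161 against 174 mm), so this fits the column lying flat.
- **Everything else:** The good column's ends are within 1 mm of where they started. The jar and timer look undisturbed. I didn't measure the dropper or beaker again at the end. The arm is clear, with the tool tip 249 mm above the bench.
- **Checks that disagreed or fell short:**
  - Two measurements of the fence position differed by about 2–3 mm, so I relied on the felt contact.
  - During the fast part of the slide the upward force on the tool reached 5.4 N, so I raised the tool command by 0.3 mm, and it later fell to near zero.
  - The arm hid the tray in the last top view, so the tray check rests on the scene camera alone.

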